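# Brush out the cheese dairy's sample beakers

## Task

Stand every sample beaker on the bench upright in the wells of the wash rack, any beaker in any well, fully home, then turn the rack's orange clamp knob clockwise as far as it goes so that the jaw holds them. Keeping them clamped, take the long brush from its holder and scrub the beakers inside from cleanest to dirtiest, white milk, then yellow whey, then blue brine (skip one that is not there), in each going right down to the bottom, up about two thirds of the way to the rim, and right down to the bottom again. Finally stand the brush upright and fully home in its holder and turn the clamp knob all the way back, with all beakers still home in the rack and the cheeses, soap bottle and jar left where they are.

Things in the scene. Friction and masses are not known exactly. Their poses are not given: they have to be found in the camera images.
- milk_beaker: white open cylindrical beaker, plain straight wall, outside diameter 56 mm, inside diameter 50 mm, 95 mm tall, floor 4 mm thick, about 70 g, starts upright on the bench (may be absent). Origin: centre of its underside; z is its axis, up towards the mouth
- whey_beaker: yellow beaker, otherwise as the milk beaker (may be absent)
- brine_beaker: blue beaker, otherwise as the milk beaker (may be absent)
- rack: wash rack: dark steel block fixed to the bench, 100 mm (its x) by 290 mm (its y) by 35 mm high, three round wells in a row along its y, 93 mm apart. 200 mm from the origin along its +y stands the clamp post, 70 by 70 mm and 50 mm high, with the knob on top. Origin: centre of the block's underside; z up
- rack_hole0 (a point): centre of the mouth of the first well, at the rack's top face (35 mm above the bench); each well is 62 mm in diameter with a small chamfer and 25 mm deep, so a beaker that is home has its underside 10 mm above the bench; axes as the rack's
- rack_hole1 (a point): the same for the middle well
- rack_hole2 (a point): the same for the third well
- brush: long upright bottle brush, 225 mm long, about 90 g, rigid: white bristle head 34 mm in diameter from 0 to 80 mm, 10 mm steel stem to 120 mm, round red handle 18 mm in diameter from 120 to 225 mm. Starts standing in its holder, handle up. Origin: centre of the flat lower end of the head (its tip); z runs along it towards the handle
- brush_grip (a point): on the brush's axis in the handle, 185 mm above the tip: a good place to grip it from above
- holder: grey brush holder fixed to the bench: upright tube 80 mm tall, 54 mm outside diameter (80 mm at the foot), bore 42 mm in diameter, open at the top, its floor 10 mm above the bench, 70 mm below the mouth; too narrow for a beaker. Origin: centre of its underside; z up
- holder_floor (a point): centre of the holder's inner floor, where the brush tip stands
- gold_cheese: bystander: loose golden cheese wheel, 110 mm in diameter, 45 mm high; origin at the centre of its underside. Leave alone
- orange_cheese: bystander: loose orange cheese wheel, 100 mm in diameter, 40 mm high; origin at the centre of its underside. Leave alone
- pale_cheese: bystander: loose small pale cheese, 70 mm in diameter, 30 mm high; origin at the centre of its underside. Leave alone
- soap_bottle: bystander: loose green soap bottle, 60 mm in diameter, 150 mm tall; origin at the centre of its underside. Leave alone
- rennet_jar: bystander: loose amber jar with a black cap, 64 mm in diameter, 80 mm tall; origin at the centre of its underside. Leave alone
- clamp_knob (a joint): angle of the orange clamp knob: 0 is loose, grows clockwise seen from above to the stop at 1.4 rad, tight; starts between 0 and 0.1, stays where it is left, about 0.2 N m to turn. At 0 its grip bar lies along the rack's x; at 1.4 it is turned 1.4 rad clockwise from that
- clamp_knob_grip (a point): point on the knob's upright axis at the height to grip, 87 mm above the bench; the grip bar there is 14 mm thick, 42 mm long and 32 mm high, its top 94 mm above the bench
- jaw_face (a point): middle of the inner face of the clamp's aluminium jaw bar, which lies along the rack's far (+x) side from its y = -115 to +235 mm, 37 to 50 mm above the bench, 10 mm thick. The face is 42 mm from the wells' centre line when loose, 29.5 mm when tight: it only takes up the beakers' play
Things that resemble listed ones, but are neither listed nor needed, are in the scene too. What is shaped like the holder but green or pink is not meant.

How it is judged:
On the way, in this order (a step that is already met when the one before it is completed fails the run):
1. every beaker present stands home in a well of the rack, let go, and the clamp knob is turned to tight (at least 1.2 rad) (((horizontal distance between milk_beaker and rack_hole0 below 0.008 m and z of milk_beaker in the frame of rack_hole0 below -0.018 m) or (horizontal distance between milk_beaker and rack_hole1 below 0.008 m and z of milk_beaker in the frame of rack_hole1 below -0.018 m) or (horizontal distance between milk_beaker and rack_hole2 below 0.008 m and z of milk_beaker in the frame of rack_hole2 below -0.018 m)) and angle between each of milk_beaker, whey_beaker, brine_beaker's own z axis and vertical below 0.1 rad and ((horizontal distance between whey_beaker and rack_hole0 below 0.008 m and z of whey_beaker in the frame of rack_hole0 below -0.018 m) or (horizontal distance between whey_beaker and rack_hole1 below 0.008 m and z of whey_beaker in the frame of rack_hole1 below -0.018 m) or (horizontal distance between whey_beaker and rack_hole2 below 0.008 m and z of whey_beaker in the frame of rack_hole2 below -0.018 m)) and ((horizontal distance between brine_beaker and rack_hole0 below 0.008 m and z of brine_beaker in the frame of rack_hole0 below -0.018 m) or (horizontal distance between brine_beaker and rack_hole1 below 0.008 m and z of brine_beaker in the frame of rack_hole1 below -0.018 m) or (horizontal distance between brine_beaker and rack_hole2 below 0.008 m and z of brine_beaker in the frame of rack_hole2 below -0.018 m)) and contact force between each of milk_beaker, whey_beaker, brine_beaker and the fingers below 0.1 N and value of joint clamp_knob above 1.2 rad), for 0.2 s.
2. brush tip down in the milk beaker, within 14 mm of its floor (z of brush in the frame of milk_beaker between -0.01 and 0.018 m and horizontal distance between brush and milk_beaker below 0.02 m), for 0.1 s.
3. brush tip raised at least 54 mm above the floor of the milk beaker, still over or in it (z of brush in the frame of milk_beaker above 0.058 m and horizontal distance between brush and milk_beaker below 0.022 m), for 0.05 s.
4. brush tip down in the milk beaker again, within 14 mm of its floor (all of step 2), for 0.1 s.
5. brush tip down in the whey beaker, within 14 mm of its floor (z of brush in the frame of whey_beaker between -0.01 and 0.018 m and horizontal distance between brush and whey_beaker below 0.02 m), for 0.1 s.
6. brush tip raised at least 54 mm above the floor of the whey beaker, still over or in it (z of brush in the frame of whey_beaker above 0.058 m and horizontal distance between brush and whey_beaker below 0.022 m), for 0.05 s.
7. brush tip down in the whey beaker again, within 14 mm of its floor (all of step 5), for 0.1 s.
8. brush tip down in the brine beaker, within 14 mm of its floor (z of brush in the frame of brine_beaker between -0.01 and 0.018 m and horizontal distance between brush and brine_beaker below 0.02 m), for 0.1 s.
9. brush tip raised at least 54 mm above the floor of the brine beaker, still over or in it (z of brush in the frame of brine_beaker above 0.058 m and horizontal distance between brush and brine_beaker below 0.022 m), for 0.05 s.
10. brush tip down in the brine beaker again, within 14 mm of its floor (all of step 8), for 0.1 s.
At the end, for the whole second after the job is handed in: each beaker present stands in a well (axes within 8 mm, underside 18 mm or more below the mouth, within 0.1 rad of upright), the brush in its holder (tip within 8 mm of the axis and of the floor, within 0.15 rad of upright), the knob is back below 0.2 rad, all at rest (((horizontal distance between milk_beaker and rack_hole0 below 0.008 m and z of milk_beaker in the frame of rack_hole0 below -0.018 m) or (horizontal distance between milk_beaker and rack_hole1 below 0.008 m and z of milk_beaker in the frame of rack_hole1 below -0.018 m) or (horizontal distance between milk_beaker and rack_hole2 below 0.008 m and z of milk_beaker in the frame of rack_hole2 below -0.018 m)) and angle between each of milk_beaker, whey_beaker, brine_beaker's own z axis and vertical below 0.1 rad and ((horizontal distance between whey_beaker and rack_hole0 below 0.008 m and z of whey_beaker in the frame of rack_hole0 below -0.018 m) or (horizontal distance between whey_beaker and rack_hole1 below 0.008 m and z of whey_beaker in the frame of rack_hole1 below -0.018 m) or (horizontal distance between whey_beaker and rack_hole2 below 0.008 m and z of whey_beaker in the frame of rack_hole2 below -0.018 m)) and ((horizontal distance between brine_beaker and rack_hole0 below 0.008 m and z of brine_beaker in the frame of rack_hole0 below -0.018 m) or (horizontal distance between brine_beaker and rack_hole1 below 0.008 m and z of brine_beaker in the frame of rack_hole1 below -0.018 m) or (horizontal distance between brine_beaker and rack_hole2 below 0.008 m and z of brine_beaker in the frame of rack_hole2 below -0.018 m)) and linear speed of each of milk_beaker, whey_beaker, brine_beaker, brush below 0.02 m/s and value of joint clamp_knob below 0.2 rad and horizontal distance between brush and holder_floor below 0.008 m and z of brush in the frame of holder_floor below 0.008 m and angle between brush's own z axis and vertical below 0.15 rad); the robot touches nothing.
It fails at once if a cheese, the soap bottle or the jar is pushed more than 30 mm from its place (distance of any of gold_cheese, orange_cheese, pale_cheese, soap_bottle, rennet_jar from where it was at the start of the episode above 0.03 m).
It fails at once if the brush goes into a beaker in the rack while the clamp is not tight (knob below 1.1 rad) (z of brush in the frame of rack below 0.09 m and x of brush in the frame of rack between -0.045 and 0.045 m and y of brush in the frame of rack between -0.125 and 0.125 m and value of joint clamp_knob below 1.1 rad).
Of milk_beaker, whey_beaker, brine_beaker only 2 to 3 are there at a start; the rules pass over those that are not, and their reading is None.
At some moment in a run one of milk_beaker, whey_beaker, brine_beaker may be knocked a few centimetres aside while the robot is not near it.
It also fails if it takes over 210 s, if anything falls off the work surface, if the arm or the gripper's body presses on something with over 40 N, if the wrist force passes 120 N, or if a joint passes its speed limit or range.

## Robot

A 7-joint arm with a two-finger parallel gripper is mounted at the origin on the work surface. World frame = base frame: x ahead of the robot, y to its left, z up, the work surface at z = 0. Lengths are in m, angles in rad, forces in N, time in s.
With the tool pointing down it reaches from about 0.35 to 0.9 m from the base axis. Payload 8.1 kg.
Tool frame: the origin (TCP) lies at the very end of the fingers, on their centre line; the grasp point (between the pads) lies 19 mm behind it; z points along the fingers, y is the line along which they close (so a half turn about z gives the same grasp; the last joint's range is limited). The gripper opens to 92 mm and grips with 3 to 60 N. Pads are 19 mm wide; open, the fingers measure 130 mm over their backs; the gripper's body (75 mm by 190 mm) begins 47 mm behind the grasp point.
Start: joints at [1.073, 0.434, 0.025, 1.573, -0.012, 1.134, -0.075], TCP at [0.24, -0.577, 0.227] pointing down, gripper open.
Joint ranges: [-2.62, 2.62], [-0.44, 2.09], [-1.27, 1.32], [0.08, 2.57], [-1.32, 4.46], [0.12, 2], [-2.74, 2.74]. Speed limits (rad/s): [2.22, 2.22, 3.01, 3.01, 3.14, 3.14, 3.14].

## Interface

Orientations are given as a rotation vector (axis times angle).
In Python, from cell import arm gives the robot as it stands.
- The arm moves only by the tool carry_out, never from a script. Its argument "commands" is a list of rows, each a list of 7 numbers: the opening, from 0 (shut) to 1 (fully open), then the shift along the tool's x, y, z each as a share of 0.025 m, from -1 to 1, then the turn, a rotation vector about the tool's x, y, z each as a share of 0.1 rad, from -1 to 1. A call has 1 to 8 rows; each row shifts and turns the commanded pose from where the row before left it, along the tool's axes as they then stand; what a row does not reach is not made up. A row lasts 1/10 s, in which the tool goes at most 50 mm and 8.59 degrees, less where a joint would pass 70% of its speed; a pose out of reach is approached as far as the arm can. A call with a number of a shift or a turn outside -1 to 1 is refused whole. A call with a gripper value outside its range is refused whole. The fingers move at their own pace and stop on an object; "squeeze" is the grip in N (left out, the last holds). Time passes only in rows, so rows that do not move let the fingers close. It gives the time, the measured TCP pose, the force, the opening and the grip force at its end, in the units of the state.
- arm.observe(): the state, without advancing time (a new reading comes with each control period).
- arm.get_image(name): name is "scene" or "top" or "wrist"; returns a dict with "pixels" (480x640x3 uint8, red, green, blue), "range_z" (480x640 float32, m along the optical axis (not along the pixel's ray), 0 where there is no reading), "mtx" (3x3 intrinsics, pixels), "R" (3x3) and "t" (3): a world point X has camera coordinates R X + t; the wrist camera has in their place "tool_from_camera" (4x4, takes a point from camera to tool coordinates, whose origin is the TCP and whose axes are the flange's). Camera axes: x right, y down, z forward; pixel columns grow to the right and rows downward; lengths in m; the calibration is good to about 2 mm. A picture is of the moment at which its call begins: read the wrist's pose just before it.
- arm.sign_off(): hands the job in; it is judged then, once.
The state is a dict: "clock": time; "joints": joint angles; "dq": joint speeds; "joint_efforts": joint torques, N m; "position": TCP position; "ee_rot": TCP orientation; "force": force on the tool from outside, world axes, zero at the start; "ft_torque": the same for the moment, N m; "width": opening from 0.0 (shut) to 1.0 (fully open); "gripper_force": force on a finger pad.
Only numpy, scipy, OpenCV 4.12 (cv2) and the standard library are available. Lean on these libraries where they do the work, as an engineer would, in place of code of your own. Each camera call takes 0.05 s, during which the arm holds its last target. There are 200 camera calls.

## Working session

There is one attempt and no reset: what is moved stays moved. The work goes in short steps, Python scripts to look and compute and a tool call to move; the robot and the scene stay as the last step left them, time stands still between calls to the robot, and variables do not carry over. Pictures are saved under pics/ and viewed, at most 14 in all, crops included, and the job is handed in when it is done.

Besides the shell and the picture viewer there is one more tool, called after "Emit:" as name(argument=value, ...), one argument or row to a line, values as JSON. carry_out: Moves the arm, as the interface text tells. Shift numbers are shares of 0.025 m and turn numbers shares of 0.1 rad, none past 1 either way. Its arguments: {"type":"object","properties":{"commands":{"type":"array"},"squeeze":{"type":"number"}},"required":["commands"]}

```bash
mkdir -p pics; ls; cat > h.py <<'E'
import numpy as np,cv2
from scipy.spatial.transform import Rotation as Rn
from cell import arm
def shot(n,f=None):
    im=arm.get_image(n)
    if f: cv2.imwrite('pics/'+f,im['pixels'][:,:,::-1])
    return im
def cloud(im,pose=None):
    z=im['range_z'];K=im['mtx'];v,u=np.indices(z.shape)
    P=np.stack([(u-K[0,2])/K[0,0]*z,(v-K[1,2])/K[1,1]*z,z],-1)
    if 'R' in im: W=(P-im['t'])@im['R']
    else:
        T=im['tool_from_camera'];s=pose
        W=(P@T[:3,:3].T+T[:3,3])@Rn.from_rotvec(s['ee_rot']).as_matrix().T+s['position']
    W[z<=0]=np.nan
    return W
E
python3 - <<'E'
from h import *
s=arm.observe();print(s)
for n in('top','scene'):
    im=shot(n,n+'0.png');np.savez(n+'0.npz',W=cloud(im),p=im['pixels'])
    print(n,-im['R'].T@im['t'],im['R'][2])
E
```

```text
pics
{'clock': 0.0, 'joints': array([ 1.07337754,  0.43522845,  0.02499741,  1.57407272, -0.01159141,
        1.13400451, -0.07506271]), 'dq': array([-0.00017209,  0.00045906, -0.00199692,  0.00047476,  0.00022529,
        0.00026843,  0.00062038]), 'joint_efforts': array([ 7.94304669e-04, -6.67868686e+01,  9.85440016e-01, -3.14469516e+01,
       -6.05059834e-02,  4.26537835e-02,  1.74817496e-04]), 'position': array([ 0.24013987, -0.57648227,  0.22595129]), 'ee_rot': array([-3.07912304e+00, -6.15787594e-01,  7.27369098e-04]), 'force': array([ 0.61489043,  0.07225626, -0.52905841]), 'ft_torque': array([ 0.03047918, -0.00669571, -0.05200386]), 'gripper_force': 0.0, 'width': 0.9990953491367228}
top [ 0.33974993 -0.01301322  1.06212546] [ 0.17489056 -0.00352644 -0.98458156]
scene [ 1.22882485 -0.51674761  1.01786588] [-0.58276368  0.40717249 -0.70327594]
```

View pics/top0.png

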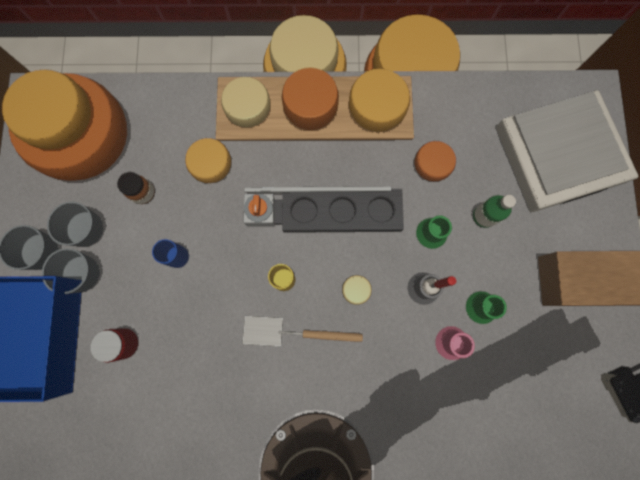

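View pics/scene0.png

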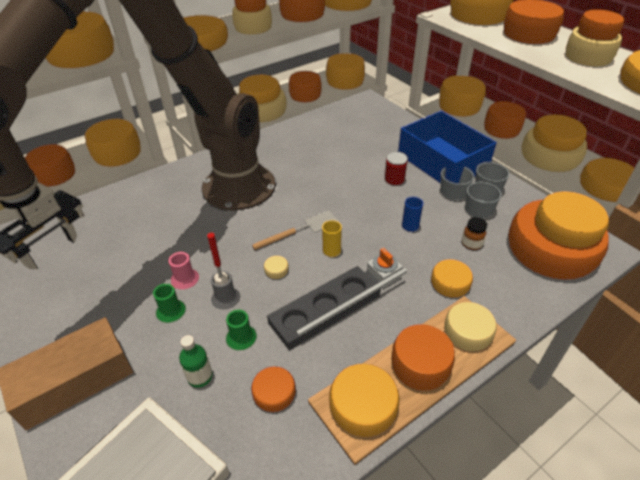

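The top view shows the whey beaker at about (281,277), the brine beaker at (168,252), the rack wells at (304,210), (342,210) and (381,210), the knob at (258,207), and the grey holder with the brush at (430,287). The scene view agrees, and there is no milk beaker in either one. Next I'll measure.

```bash
cat > m.py <<'E'
from h import *
def circ(P):
    A=np.c_[2*P[:,:2],np.ones(len(P))];x=np.linalg.lstsq(A,(P[:,:2]**2).sum(1),rcond=None)[0]
    return x[:2],np.sqrt(x[2]+x[0]**2+x[1]**2)
E
python3 - <<'E'
from m import *
for n in('top','scene'):
    d=np.load(n+'0.npz');W=d['W'];p=d['p'];hsv=cv2.cvtColor(p,cv2.COLOR_RGB2HSV).astype(int);H,S,V=[hsv[...,i] for i in range(3)]
    X,Y,Z=W[...,0],W[...,1],W[...,2]
    def rep(nm,m):
        P=W[m]; 
        if len(P)<6: print(n,nm,len(P));return
        print(n,nm,len(P),'med',np.median(P,0).round(4),'min',np.percentile(P,2,0).round(4),'max',np.percentile(P,98,0).round(4))
        return P
    R={'yel':((X>.3)&(X<.48)&(Y>.02)&(Y<.15)&(Z>.015)),
       'blu':((X>.3)&(X<.6)&(Y>.28)&(Y<.42)&(H>105)&(H<130)&(S>120)&(Z>.015)),
       'red':((X>.3)&(X<.5)&(Y>-.4)&(Y<-.12)&((H<6)|(H>174))&(S>150)&(Z>.1)),
       'hold':((X>.3)&(X<.5)&(Y>-.3)&(Y<-.15)&(S<60)&(Z>.074)&(Z<.086)),
       'knob':((X>.45)&(X<.65)&(Y>.1)&(Y<.25)&(H<15)&(S>150)&(Z>.085)),
       'post':((X>.45)&(X<.65)&(Y>.08)&(Y<.25)&(Z>.045)&(Z<.054)&(S<60)),
       'rack':((X>.4)&(X<.65)&(Y>-.3)&(Y<.2)&(Z>.031)&(Z<.039))}
    for k,m in R.items():
        P=rep(k,m)
        if k in('yel','blu') and P is not None:
            z=np.percentile(P[:,2],97); Q=P[P[:,2]>z-.006]; print('   rim',z,len(Q),circ(Q))
        if k=='rack': 
            print('  rect',cv2.minAreaRect(P[:,:2].astype(np.float32)*1000))
        if k=='knob': print('  rect',cv2.minAreaRect(P[:,:2].astype(np.float32)*1000))
    # well holes
    m=((X>.4)&(X<.65)&(Y>-.3)&(Y<.15)&(Z<.028)&(Z>.004))
    if n=='top':
        c,l,st,ce=cv2.connectedComponentsWithStats(m.astype(np.uint8))
        for i in range(1,c):
            if st[i,4]>60: print(st[i],np.nanmedian(W[l==i],0))
E
```

```text
top yel 317 med [0.4272 0.0752 0.0729] min [0.3012 0.0236 0.0156] max [0.4532 0.1005 0.0984]
   rim 0.09776234926726553 107 (array([0.42749479, 0.07454128]), np.float64(0.02618994363406415))
top blu 276 med [0.4861 0.3401 0.0764] min [0.4584 0.306  0.0174] max [0.51   0.3584 0.0968]
   rim 0.09636014702351689 80 (array([0.48456521, 0.33209317]), np.float64(0.025779525584396914))
top red 57 med [ 0.4027 -0.2571  0.235 ] min [ 0.397  -0.2646  0.1978] max [ 0.4101 -0.2514  0.2392]
top hold 197 med [ 0.3993 -0.2526  0.0803] min [ 0.3793 -0.2832  0.0749] max [ 0.4301 -0.2339  0.0843]
top knob 79 med [0.5951 0.1305 0.094 ] min [0.5719 0.1252 0.0867] max [0.6089 0.1382 0.0972]
  rect ((590.7651977539062, 131.76429748535156), (13.080548286437988, 38.05962371826172), 89.72367858886719)
top post 428 med [0.6192 0.1191 0.0501] min [0.5584 0.0846 0.0457] max [0.6438 0.1663 0.0538]
top rack 3222 med [ 0.578  -0.0793  0.0353] min [ 0.4104 -0.2111  0.0314] max [0.6352 0.0749 0.0386]
  rect ((519.3182983398438, -68.86640930175781), (240.78956604003906, 460.2630920410156), 1.5920902490615845)
[253 19
[... 925 characters left out ...]
d [ 0.4133 -0.262   0.2006] min [ 0.4003 -0.268   0.1404] max [ 0.4169 -0.2542  0.2351]
scene hold 160 med [ 0.4186 -0.2645  0.0788] min [ 0.3832 -0.2854  0.0742] max [ 0.4344 -0.2359  0.0853]
scene knob 67 med [0.5992 0.1287 0.0925] min [0.5797 0.1235 0.0865] max [0.616  0.1378 0.0965]
  rect ((597.834716796875, 130.21592712402344), (15.036890983581543, 39.248905181884766), 82.50924682617188)
scene post 286 med [0.6256 0.1134 0.0492] min [0.564  0.0869 0.0453] max [0.6465 0.1648 0.0539]
scene rack 2082 med [ 0.577  -0.0923  0.0343] min [ 0.428  -0.275   0.0312] max [0.6454 0.0974 0.0384]
  rect ((524.0941162109375, -70.6197509765625), (456.0719299316406, 247.36087036132812), 89.54638671875)
```

Emit:
carry_out(
  commands=[
    [1,0,0,-0.75,0,0,1],
    [1,0,0,-0.75,0,0,1],
    [1,0,0,-0.75,0,0,1],
    [1,0,0,-0.75,0,0,0.95],
  ],
  squeeze=15,
)

```text
clock: 0.5
position: [0.2403, -0.5766, 0.302]
ee_rot: [-3.141, 0.007, 0.001]
force: [0.6, -0.4, -0.2]
width: 0.999
gripper_force: 0.0
```

Emit:
carry_out(
  commands=[
    [1,0.3,-1,0,0,0,0],
    [1,0.3,-1,0,0,0,0],
    [1,0.3,-1,0,0,0,0],
    [1,0.3,-1,0,0,0,0],
    [1,0.3,-1,0,0,0,0],
    [1,0.3,-1,0,0,0,0],
    [1,0.3,-1,0,0,0,0],
    [1,0.3,-1,0,0,0,0],
  ],
)

```text
clock: 1.3
position: [0.3004, -0.3757, 0.3015]
ee_rot: [-3.141, 0.0, 0.001]
force: [0.2, -0.3, -0.4]
width: 0.999
gripper_force: 0.0
```

Emit:
carry_out(
  commands=[
    [1,0.3,-1,0,0,0,0],
    [1,0.3,-1,0,0,0,0],
    [1,0.3,-1,0,0,0,0],
    [1,0.3,-1,0,0,0,0],
    [1,0.3,-1,0,0,0,0],
    [1,0.3,-1,0,0,0,0],
    [1,0.3,-1,0,0,0,0],
    [1,0.3,-1,0,0,0,0],
  ],
)

```text
clock: 2.1
position: [0.3604, -0.1758, 0.3015]
ee_rot: [-3.142, 0.0, 0.001]
force: [1.0, -1.0, 0.3]
width: 1.001
gripper_force: 0.0
```

Emit:
carry_out(
  commands=[
    [1,0.8,-1,0,0,0,0],
    [1,0.8,-1,0,0,0,0],
    [1,0.8,-1,0,0,0,0],
    [1,0.8,-1,0,0,0,0],
    [1,0.8,-1,0,0,0,0],
    [1,0.8,-1,0,0,0,0],
    [1,0,0,0,0,0,0],
  ],
)

```text
clock: 2.8
position: [0.4821, -0.023, 0.3013]
ee_rot: [-3.139, -0.008, -0.0]
force: [0.1, 0.8, -0.3]
width: 0.998
gripper_force: 0.0
```

```bash
python3 - <<'E'
from m import *
s=arm.observe();im=shot('wrist','w1.png');np.savez('w1.npz',W=cloud(im,s),p=im['pixels'])
print(s['position'],im['tool_from_camera'].round(3),im['mtx'].round(1))
E
```

```text
[ 0.48213671 -0.02301856  0.30131561] [[ 0.    -0.969 -0.247  0.066]
 [ 1.     0.    -0.001 -0.001]
 [ 0.001 -0.247  0.969 -0.158]
 [ 0.     0.     0.     1.   ]] [[408.1   0.  318.4]
 [  0.  408.1 237.3]
 [  0.    0.    1. ]]
```

View pics/w1.png

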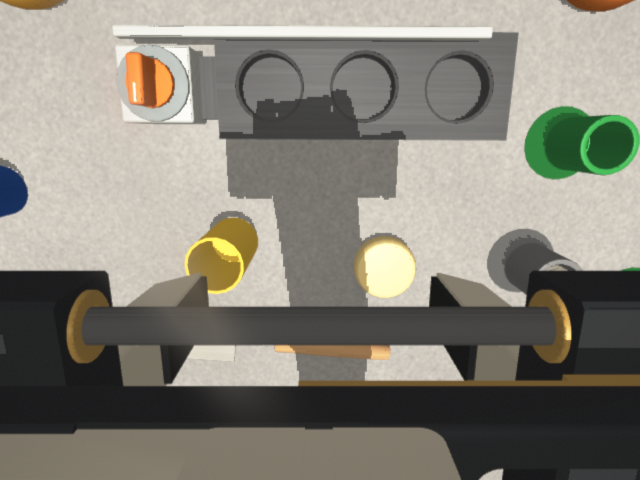

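The wrist view shows the wells at (271,87), (364,87) and (459,87), the knob at (150,80) and the whey rim at (216,265). I'll fit circles to these.

```bash
cat >> m.py <<'E'
def ray(im,s,uv,z):
    K=im['mtx'];T=im['tool_from_camera'];R=Rn.from_rotvec(s['ee_rot']).as_matrix()
    uv=np.asarray(uv,float);d=np.c_[(uv[:,0]-K[0,2])/K[0,0],(uv[:,1]-K[1,2])/K[1,1],np.ones(len(uv))]
    d=d@T[:3,:3].T@R.T;o=R@T[:3,3]+s['position']
    return o+d*((z-o[2])/d[:,2])[:,None]
def wells(im,s):
    W=cloud(im,s);X,Y,Z=W[...,0],W[...,1],W[...,2]
    m=((Z<.031)&(Z>.004)&(X>.555)&(X<.628)&(Y<.075)&(Y>-.21)).astype(np.uint8)
    m=cv2.morphologyEx(m,cv2.MORPH_OPEN,np.ones((3,3)))
    c,l,st,ce=cv2.connectedComponentsWithStats(m)
    for i in range(1,c):
        if st[i,4]>300:
            k=max(cv2.findContours((l==i).astype(np.uint8),0,1)[0],key=len)[:,0]
            print('well',st[i],circ(ray(im,s,cv2.convexHull(k)[:,0],.035)))
def rim(im,s,hue,box,lo=.085,hi=.115):
    W=cloud(im,s);X,Y,Z=W[...,0],W[...,1],W[...,2];h=cv2.cvtColor(im['pixels'],cv2.COLOR_RGB2HSV)
    m=(h[...,0]>hue[0])&(h[...,0]<hue[1])&(h[...,1]>90)&(X>box[0])&(X<box[1])&(Y>box[2])&(Y<box[3])&(Z>lo)&(Z<hi)
    P=W[m];t=np.percentile(P[:,2],90);Q=P[P[:,2]>t-.004];print('rim',len(Q),t,circ(Q));return Q
E
python3 - <<'E'
from m import *
s=arm.observe();im=shot('wrist');W=cloud(im,s);X,Y,Z=W[...,0],W[...,1],W[...,2]
wells(im,s)
rim(im,s,(18,35),(.38,.48,.02,.13))
h=cv2.cvtColor(im['pixels'],cv2.COLOR_RGB2HSV)
k=(h[...,0]<16)&(h[...,1]>150)&(Z>.088)&(Y>.08)&(X>.55)
P=W[k];print('knob',len(P),P.mean(0),cv2.minAreaRect((P[:,:2]*1000).astype(np.float32)))
r=(Z>.033)&(Z<.037)&(X>.5)&(X<.66)&(Y<.08)&(Y>-.23);P=W[r];print('rack',len(P),cv2.minAreaRect((P[:,:2]*1000).astype(np.float32)),np.median(P[:,2]))
p=(Z>.046)&(Z<.053)&(X>.54)&(X<.66)&(Y>.09)&(Y<.18);P=W[p];print('post',np.percentile(P,[1,50,99],axis=0))
E
```

```text
well [ 236   52   62   66 3214] (array([0.59195029, 0.02666626]), np.float64(0.03041237609061089))
well [ 330   53   63   66 3225] (array([ 0.59196485, -0.06552813]), np.float64(0.030500825211269143))
well [ 425   53   62   66 3209] (array([ 0.59201067, -0.15775082]), np.float64(0.030400404322814496))
rim 553 0.09555909325839221 (array([0.42742136, 0.0756962 ]), np.float64(0.026186803153145845))
knob 735 [0.59482917 0.13213754 0.09303825] ((592.4231567382812, 133.5420379638672), (14.641342163085938, 40.56011962890625), 87.94710540771484)
rack 18871 ((592.10498046875, -65.92086791992188), (99.86141204833984, 290.84161376953125), 0.20709210634231567) 0.034859892432950235
post [[0.55767484 0.09188049 0.04655027]
 [0.62321443 0.11916202 0.04971005]
 [0.64302545 0.16788229 0.05189835]]
```

Emit:
carry_out(
  commands=[
    [1,-0.54,-0.98,0.5,0,0,0],
    [1,-0.54,-0.98,0.5,0,0,0],
    [1,-0.54,-0.98,0.5,0,0,0],
    [1,-0.54,-0.98,0.5,0,0,0],
    [1,0,0,1,0,0,0],
    [1,0,0,1,0,0,0],
    [1,0,0,1,0,0,0],
    [1,0,0,1,0,0,0],
  ],
)

```text
clock: 3.7
position: [0.4261, 0.0695, 0.1509]
ee_rot: [3.141, -0.003, 0.0]
force: [0.6, -1.3, -0.0]
width: 1.0
gripper_force: 0.0
```

```bash
python3 - <<'E'
from m import *
s=arm.observe();im=shot('wrist','w2.png');print(s['position'],s['ee_rot'])
try: rim(im,s,(18,35),(.36,.5,.0,.15))
except Exception as e: print(e)
E
```

```text
[0.42609758 0.06946427 0.15093308] [ 3.14065250e+00 -3.39887969e-03  3.69740986e-04]
rim 1799 0.09543040840706693 (array([0.4274778 , 0.07609097]), np.float64(0.026102791889613612))
```

View pics/w2.png

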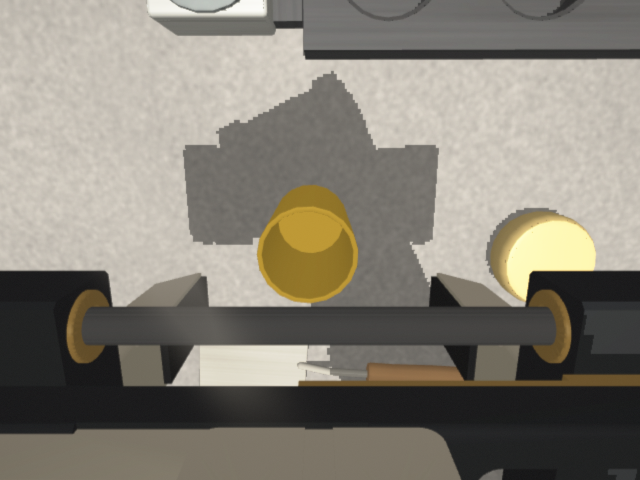

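The view shows the whey rim centred at about (307,254), between the open fingers. I'll descend and grip.

Emit:
carry_out(
  commands=[
    [1,0.06,-0.26,0.2,0,0,0],
    [1,0,0,0.95,0,0,0],
    [1,0,0,0.95,0,0,0],
    [1,0,0,0.95,0,0,0],
    [1,0,0,0.95,0,0,0],
    [1,0,0,0,0,0,0],
  ],
)

```text
clock: 4.35
position: [0.4273, 0.0771, 0.0507]
ee_rot: [3.141, -0.001, -0.004]
force: [0.1, -0.5, 0.3]
width: 0.999
gripper_force: 0.0
```

Emit:
carry_out(
  commands=[
    [0.4,0,0,0,0,0,0],
    [0.4,0,0,0,0,0,0],
    [0.4,0,0,0,0,0,0],
    [0.4,0,0,0,0,0,0],
    [0.4,0,0,0,0,0,0],
    [0.4,0,0,0,0,0,0],
  ],
  squeeze=15,
)

```text
clock: 4.95
position: [0.4284, 0.0775, 0.0522]
ee_rot: [3.142, -0.001, 0.001]
force: [-1.2, -1.6, 7.0]
width: 0.616
gripper_force: 15.0
```

Emit:
carry_out(
  commands=[
    [0.4,0,0,-0.5,0,0,0],
    [0.4,0,0,-1,0,0,0],
    [0.4,0,0,-1,0,0,0],
    [0.4,0,0,-1,0,0,0],
    [0.4,0.9,0.9,-0.5,0,0,0],
    [0.4,0.9,0.9,0,0,0,0],
    [0.4,0.9,0.9,0,0,0,0],
    [0.4,0.9,0.9,0,0,0,0],
  ],
)

```text
clock: 5.75
position: [0.5187, -0.0136, 0.1519]
ee_rot: [3.141, -0.0, 0.0]
force: [0.1, -0.5, -0.9]
width: 0.618
gripper_force: 15.0
```

Emit:
carry_out(
  commands=[
    [0.4,0.9,0.9,0,0,0,0],
    [0.4,0.9,0.9,0,0,0,0],
    [0.4,0.9,0.9,0,0,0,0],
    [0.4,0.24,0.9,0,0,0,0],
    [0.4,0,0.9,0,0,0,0],
    [0.4,0,0.9,0,0,0,0],
    [0.4,0,0.42,0,0,0,0],
    [0.4,0,0,0,0,0,0],
  ],
)

```text
clock: 6.55
position: [0.591, -0.1598, 0.1514]
ee_rot: [3.141, -0.005, -0.001]
force: [0.5, -0.3, -1.0]
width: 0.617
gripper_force: 15.0
```

```bash
python3 - <<'E'
from m import *
s=arm.observe();im=shot('wrist','w3.png');print(s['position'],s['ee_rot'],s['width'])
wells(im,s)
p=s['position']
try: rim(im,s,(18,35),(p[0]-.06,p[0]+.06,p[1]-.05,p[1]+.05),.13,.23)
except Exception as e: print(e)
E
```

```text
[ 0.59103962 -0.15979829  0.15141506] [ 3.14102832e+00 -4.81481673e-03 -1.01832492e-03] 0.6170114972274453
well [ 141  185   88   86 5829] (array([ 0.59331656, -0.06705594]), np.float64(0.030241539894561836))
well [ 274  185   88   47 2205] (array([ 0.59379773, -0.15891156]), np.float64(0.029937323946404432))
well [   8  186   88   85 5772] (array([0.59325908, 0.0247065 ]), np.float64(0.030112516470170617))
rim 3129 0.19383561475517103 (array([ 0.59492076, -0.16025109]), np.float64(0.025816807543448773))
```

View pics/w3.png

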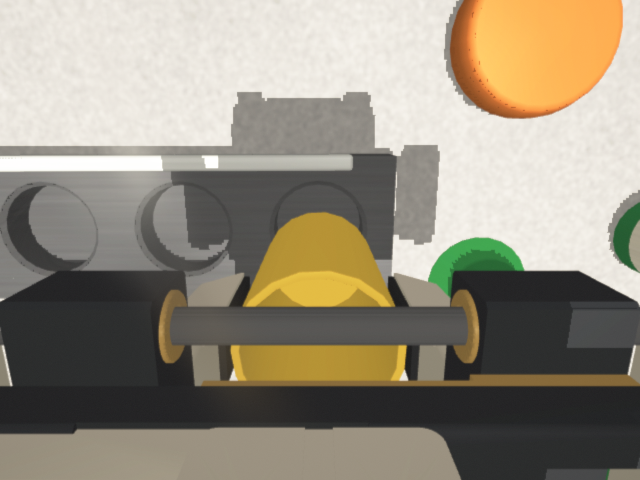

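The held whey beaker is over the third well, at about (318,215). I'll lower it in steps and watch the force.

Emit:
carry_out(
  commands=[
    [0.4,0.04,0,0.8,0,0,0],
    [0.4,0,0,0.8,0,0,0],
    [0.4,0,0,0.6,0,0,0],
    [0.4,0,0,0.3,0,0,0],
    [0.4,0,0,0.2,0,0,0],
    [0.4,0,0,0.2,0,0,0],
  ],
)

```text
clock: 7.2
position: [0.593, -0.1576, 0.0795]
ee_rot: [3.142, 0.0, 0.001]
force: [-0.5, 0.2, -0.8]
width: 0.614
gripper_force: 15.0
```

Emit:
carry_out(
  commands=[
    [0.4,0,0,0.2,0,0,0],
    [0.4,0,0,0.2,0,0,0],
    [0.4,0,0,0.15,0,0,0],
    [0.4,0,0,0.1,0,0,0],
    [0.4,0,0,0,0,0,0],
  ],
)

```text
clock: 7.7
position: [0.5923, -0.1581, 0.0627]
ee_rot: [-3.142, 0.001, 0.001]
force: [0.4, -0.4, -1.6]
width: 0.616
gripper_force: 15.0
```

Emit:
carry_out(
  commands=[
    [1,0,0,0,0,0,0],
    [1,0,0,0,0,0,0],
    [1,0,0,0,0,0,0],
    [1,0,0,-0.5,0,0,0],
    [1,0,0,-1,0,0,0],
    [1,0,0,-1,0,0,0],
    [1,0,0,-1,0,0,0],
    [1,0,0,-1,0,0,0],
  ],
)

```text
clock: 8.5
position: [0.5926, -0.158, 0.1777]
ee_rot: [3.141, -0.0, 0.001]
force: [-0.3, -0.8, -0.1]
width: 1.003
gripper_force: 0.0
```

Emit:
carry_out(
  commands=[
    [1,-0.2,-1,-1,0,0,0],
    [1,-0.2,-1,0,0,0,0],
    [1,-0.2,-1,0,0,0,0],
    [1,-0.2,-1,0,0,0,0],
    [1,-0.2,-1,0,0,0,0],
    [1,-0.2,-1,0,0,0,0],
    [1,-0.2,-1,0,0,0,0],
    [1,-0.2,-1,0,0,0,0],
  ],
)

```text
clock: 9.3
position: [0.5524, 0.043, 0.2016]
ee_rot: [3.142, -0.0, 0.002]
force: [-0.3, 0.4, 0.4]
width: 1.001
gripper_force: 0.0
```

Emit:
carry_out(
  commands=[
    [1,-0.2,-1,0,0,0,0],
    [1,-0.2,-1,0,0,0,0],
    [1,-0.2,-1,0,0,0,0],
    [1,-0.2,-1,0,0,0,0],
    [1,-0.2,-1,0,0,0,0],
    [1,-0.2,-1,0,0,0,0],
    [1,-0.2,-1,0,0,0,0],
    [1,-0.2,-1,0,0,0,0],
  ],
)

```text
clock: 10.1
position: [0.5124, 0.243, 0.2016]
ee_rot: [-3.141, 0.0, -0.002]
force: [0.5, -1.6, 0.3]
width: 1.002
gripper_force: 0.0
```

Emit:
carry_out(
  commands=[
    [1,-0.3,-1,0,0,0,0],
    [1,-0.3,-1,0,0,0,0],
    [1,-0.3,-0.8,0,0,0,0],
    [1,0,0,0,0,0,0],
  ],
)

```text
clock: 10.5
position: [0.4882, 0.3158, 0.2017]
ee_rot: [-3.139, -0.007, -0.0]
force: [-1.1, 0.0, 0.7]
width: 0.999
gripper_force: 0.0
```

```bash
python3 - <<'E'
from m import *
s=arm.observe();im=shot('wrist','w4.png');print(s['position'],s['ee_rot'])
try: rim(im,s,(100,130),(.38,.6,.2,.5))
except Exception as e: print(e)
s=arm.observe();t=shot('top');rim(t,s,(100,130),(.38,.6,.2,.45));rim(t,s,(18,35),(.5,.65,-.25,.0),.09,.12)
E
```

```text
[0.48818698 0.31581211 0.20173505] [-3.13902256e+00 -7.39146205e-03 -2.02268596e-04]
rim 1117 0.09551875080650167 (array([0.48486612, 0.33450325]), np.float64(0.026038695942781163))
rim 5 0.09524509083152255 (array([0.4753311 , 0.30811227]), np.float64(0.002186596123657772))
rim 87 0.10738157247738675 (array([ 0.59037638, -0.15848969]), np.float64(0.026112569095664187))
```

View pics/w4.png

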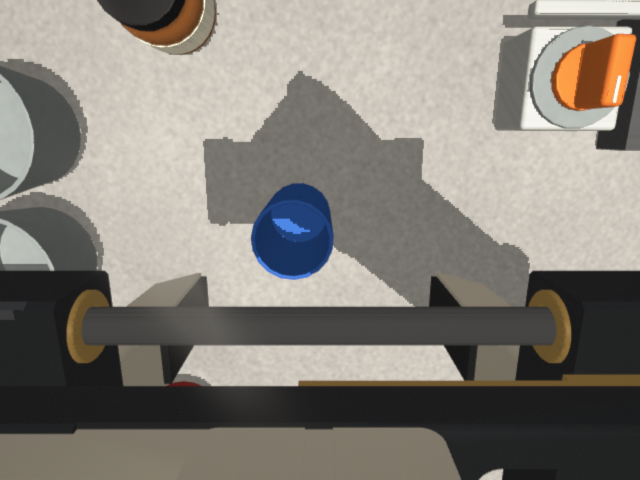

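The brine rim is centred at (292,238), clear of everything else. I'll grip it.

Emit:
carry_out(
  commands=[
    [1,-0.13,-0.75,0.3,0,0,0],
    [1,0,0,1,0,0,0],
    [1,0,0,1,0,0,0],
    [1,0,0,1,0,0,0],
    [1,0,0,1,0,0,0],
    [1,0,0,1,0,0,0],
    [1,0,0,0.7,0,0,0],
    [1,0,0,0,0,0,0],
  ],
)

```text
clock: 11.4
position: [0.4866, 0.328, 0.0485]
ee_rot: [3.138, -0.003, -0.004]
force: [-0.1, 0.3, 0.1]
width: 0.996
gripper_force: 0.0
```

Emit:
carry_out(
  commands=[
    [0.4,0,0,0,0,0,0],
    [0.4,0,0,0,0,0,0],
    [0.4,0,0,0,0,0,0],
    [0.4,0,0,0,0,0,0],
    [0.4,0,0,0,0,0,0],
    [0.4,0,0,0,0,0,0],
  ],
)

```text
clock: 12.0
position: [0.4872, 0.331, 0.051]
ee_rot: [-3.141, 0.0, -0.001]
force: [-1.0, -0.1, 5.2]
width: 0.614
gripper_force: 15.0
```

Emit:
carry_out(
  commands=[
    [0.4,0,0,-0.5,0,0,0],
    [0.4,0,0,-1,0,0,0],
    [0.4,0,0,-1,0,0,0],
    [0.4,0,0,-1,0,0,0],
    [0.4,0,0,-1,0,0,0],
    [0.4,0,0,-1,0,0,0],
  ],
)

```text
clock: 12.6
position: [0.4865, 0.3306, 0.1897]
ee_rot: [3.142, -0.0, -0.0]
force: [0.6, -0.1, -0.3]
width: 0.621
gripper_force: 15.0
```

Emit:
carry_out(
  commands=[
    [0.4,0.36,1,0,0,0,0],
    [0.4,0.36,1,0,0,0,0],
    [0.4,0.36,1,0,0,0,0],
    [0.4,0.36,1,0,0,0,0],
    [0.4,0.36,1,0,0,0,0],
    [0.4,0.36,1,0,0,0,0],
  ],
)

```text
clock: 13.2
position: [0.5409, 0.1797, 0.1887]
ee_rot: [3.142, -0.0, 0.0]
force: [0.4, 0.0, -0.2]
width: 0.621
gripper_force: 15.0
```

Emit:
carry_out(
  commands=[
    [0.4,0.36,1,0,0,0,0],
    [0.4,0.36,1,0,0,0,0],
    [0.4,0.36,1,0,0,0,0],
    [0.4,0.36,1,0,0,0,0],
    [0.4,0.36,1,0,0,0,0],
    [0.4,0.36,1,0,0,0,0],
    [0.4,0,0.15,0,0,0,0],
    [0.4,0,0,0,0,0,0],
  ],
)

```text
clock: 14.0
position: [0.5946, 0.0261, 0.1883]
ee_rot: [3.142, -0.003, -0.0]
force: [-0.5, 1.1, -1.3]
width: 0.618
gripper_force: 15.0
```

```bash
python3 - <<'E'
from m import *
s=arm.observe();im=shot('wrist');print(s['position'],s['ee_rot'],s['width'])
wells(im,s)
p=s['position']
try: rim(im,s,(100,130),(p[0]-.06,p[0]+.06,p[1]-.05,p[1]+.05),.16,.27)
except Exception as e: print(e)
E
```

```text
[0.59461174 0.02605049 0.18828508] [ 3.14150516e+00 -3.33313239e-03 -4.74037473e-04] 0.6182435807002418
well [527 183  56  18 321] (array([ 0.59719551, -0.15672081]), np.float64(0.026686033048150423))
well [ 279  184   78   46 2237] (array([0.59360368, 0.02706825]), np.float64(0.030096902997596146))
well [ 397  184   78   76 4633] (array([ 0.59317676, -0.06475516]), np.float64(0.030316956053213485))
rim 2703 0.23172044153512142 (array([0.59295184, 0.02658693]), np.float64(0.02586025281890423))
```

Emit:
carry_out(
  commands=[
    [0.4,0,0,1,0,0,0],
    [0.4,0,0,1,0,0,0],
    [0.4,0,0,1,0,0,0],
    [0.4,0,0,0.6,0,0,0],
    [0.4,0,0,0.3,0,0,0],
    [0.4,0,0,0.25,0,0,0],
    [0.4,0,0,0.25,0,0,0],
  ],
)

```text
clock: 14.75
position: [0.5954, 0.0274, 0.0784]
ee_rot: [-3.141, -0.0, -0.002]
force: [-0.1, 0.7, -0.9]
width: 0.614
gripper_force: 15.0
```

Emit:
carry_out(
  commands=[
    [0.4,0,0,0.2,0,0,0],
    [0.4,0,0,0.2,0,0,0],
    [0.4,0,0,0.15,0,0,0],
    [0.4,0,0,0,0,0,0],
  ],
)

```text
clock: 15.15
position: [0.5945, 0.0269, 0.0638]
ee_rot: [3.141, -0.0, -0.001]
force: [0.6, 0.2, -0.2]
width: 0.611
gripper_force: 15.0
```

Emit:
carry_out(
  commands=[
    [0.4,0,0,0.12,0,0,0],
    [1,0,0,0,0,0,0],
    [1,0,0,0,0,0,0],
    [1,0,0,0,0,0,0],
    [1,0,0,-0.6,0,0,0],
    [1,0,0,-1,0,0,0],
    [1,0,0,-1,0,0,0],
    [1,0,0,-1,0,0,0],
  ],
)

```text
clock: 15.95
position: [0.5949, 0.0271, 0.1534]
ee_rot: [-3.141, 0.0, -0.001]
force: [0.7, 0.3, 0.2]
width: 0.995
gripper_force: 0.0
```

Emit:
carry_out(
  commands=[
    [0.5,-0.1,-1,-1,0,0,0],
    [0.5,0,-1,0,0,0,0],
    [0.5,0,-1,0,0,0,0],
    [0.5,0,-1,0,0,0,0],
    [0.5,0,-0.3,0,0,0,0],
    [0.5,0,0,0,0,0,0],
  ],
)

```text
clock: 16.55
position: [0.5922, 0.1357, 0.1771]
ee_rot: [-3.141, -0.003, -0.001]
force: [0.2, -0.6, -0.3]
width: 0.533
gripper_force: 0.0
```

```bash
python3 - <<'E'
from m import *
s=arm.observe();im=shot('wrist','w5.png');print(s['position'],s['ee_rot'],s['width'],s['joints'].round(2))
W=cloud(im,s);X,Y,Z=W[...,0],W[...,1],W[...,2]
h=cv2.cvtColor(im['pixels'],cv2.COLOR_RGB2HSV)
k=(h[...,0]<16)&(h[...,1]>150)&(Z>.088)&(Y>.08)&(X>.55)&(Z<.11)
P=W[k];print('knob',len(P),P.mean(0),cv2.minAreaRect((P[:,:2]*1000).astype(np.float32)))
t=shot('top');rim(t,s,(18,35),(.5,.65,-.25,.0),.09,.12);rim(t,s,(100,130),(.5,.65,-.05,.1),.09,.12)
E
```

```text
[0.59223479 0.1356882  0.17706515] [-3.14100842e+00 -3.04999796e-03 -1.09608982e-03] 0.5331540246773352 [-0.02  0.49 -0.42  1.65  0.22  1.05 -2.08]
knob 1326 [0.59514287 0.1340792  0.09344569] ((593.0648193359375, 134.08221435546875), (14.014870643615723, 40.99843978881836), 87.749755859375)
rim 83 0.10705237408965759 (array([ 0.5904864 , -0.15847434]), np.float64(0.02618512532541045))Traceback (most recent call last):
  File "<stdin>", line 7, in <module>
  File "m.py", line 22, in rim
    P=W[m];t=np.percentile(P[:,2],90);Q=P[P[:,2]>t-.004];print('rim',len(Q),t,circ(Q));return Q
             ~~~~~~~~~~~~~^^^^^^^^^^^
    return _quantile_unchecked(
        a, q, axis, out, overwrite_input, method, keepdims, weights)
    return _ureduce(a,
                    func=_quantile_ureduce_func,
    ...<5 lines>...
                    overwrite_input=overwrite_input,
                    method=method)
    r = func(a, **kwargs)
    result = _quantile(arr,
                       quantiles=q,
    ...<2 lines>...
                       out=out,
                       weights=wgt)
    slices_having_nans = np.isnan(arr[-1, ...])
                                  ~~~^^^^^^^^^
IndexError: index -1 is out of bounds for axis 0 with size 0
```

View pics/w5.png

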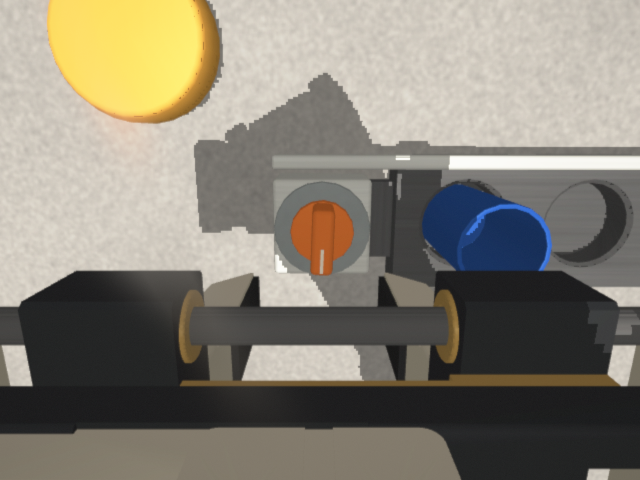

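The view shows the knob at (321,238), still loose, and the brine beaker seated at (505,240). Joint 7 is at -2.08, so turning the knob clockwise could run past its range. I'll test which way a turn moves the joint.

Emit:
carry_out(
  commands=[
    [0.5,0,0,0,0,0,-1],
    [0.5,0,0,0,0,0,-1],
    [0.5,0,0,0,0,0,-1],
    [0.5,0,0,0,0,0,-1],
  ],
)

```text
clock: 17.05
position: [0.5926, 0.1321, 0.1762]
ee_rot: [3.077, 0.626, -0.001]
force: [0.5, -0.4, 0.3]
width: 0.498
gripper_force: 0.0
```

```bash
python3 - <<'E'
from m import *
s=arm.observe();print(s['position'],s['joints'].round(2))
E
```

```text
[0.59261991 0.13212361 0.17623251] [ 0.04  0.51 -0.51  1.65  0.28  1.06 -1.72]
```

Emit:
carry_out(
  commands=[
    [0.5,0,0,0,0,0,-1],
    [0.5,0,0,0,0,0,-1],
    [0.5,0,0,0,0,0,-1],
    [0.5,0,0,0,0,0,-1],
    [0.5,0,0,0,0,0,-1],
    [0.5,0,0,0,0,0,-1],
    [0.5,0,0,0,0,0,-1],
    [0.5,0,0,0,0,0,-1],
  ],
)

```text
clock: 17.85
position: [0.5926, 0.132, 0.1761]
ee_rot: [2.591, 1.775, -0.001]
force: [-0.0, 0.8, -0.7]
width: 0.499
gripper_force: 0.0
```

Emit:
carry_out(
  commands=[
    [0.5,0,0,0,0,0,-1],
    [0.5,0,0,0,0,0,-1],
    [0.5,0,0,0,0,0,-1],
    [0.5,0,0,0,0,0,-1],
    [0.5,0,0,0,0,0,-1],
    [0.5,0,0,0,0,0,-1],
    [0.5,0,0,0,0,0,-1],
    [0.5,0,0,0,0,0,-1],
  ],
)

```text
clock: 18.65
position: [0.5927, 0.132, 0.1761]
ee_rot: [1.696, 2.644, -0.002]
force: [0.1, 0.0, 0.2]
width: 0.503
gripper_force: 0.0
```

Emit:
carry_out(
  commands=[
    [0.5,0,0,0,0,0,-1],
    [0.5,0,0,0,0,0,-1],
    [0.5,0,0,0,0,0,-1],
    [0.5,0,0,0,0,0,-1],
    [0.5,0,0,0,0,0,-1],
    [0.5,0,0,0,0,0,-1],
    [0.5,0,0,0,0,0,-1],
    [0.5,0,0,0,0,0,-1],
  ],
)

```text
clock: 19.45
position: [0.5927, 0.132, 0.1759]
ee_rot: [0.532, 3.096, -0.003]
force: [-0.2, 0.6, -0.4]
width: 0.502
gripper_force: 0.0
```

Emit:
carry_out(
  commands=[
    [0.5,0,0,0,0,0,-1],
    [0.5,0,0,0,0,0,-1],
    [0.5,0,0,0,0,0,-1],
    [0.5,0,0,0,0,0,0],
    [0.5,0,0,0,0,0,0],
  ],
)

```text
clock: 19.95
position: [0.5925, 0.133, 0.176]
ee_rot: [-0.073, -3.14, 0.001]
force: [-0.5, 1.2, -0.6]
width: 0.503
gripper_force: 0.0
```

```bash
python3 - <<'E'
from m import *
s=arm.observe();print(s['position'],s['joints'].round(2),Rn.from_rotvec(s['ee_rot']).as_matrix().round(3))
E
```

```text
[0.59254554 0.13301435 0.17598727] [ 0.39  0.73 -1.15  1.62  0.7   1.26  0.63] [[-0.999  0.047 -0.   ]
 [ 0.047  0.999 -0.001]
 [ 0.    -0.001 -1.   ]]
```

Emit:
carry_out(
  commands=[
    [0.5,0,0.03,0.9,0,0,0],
    [0.5,0,0,1,0,0,0],
    [0.5,0,0,1,0,0,0],
    [0.5,0,0,1,0,0,0],
    [0.5,0,0,0.35,0,0,0],
    [0.5,0,0,0,0,0,0],
  ],
)

```text
clock: 20.55
position: [0.5918, 0.1344, 0.0691]
ee_rot: [-0.069, -3.139, 0.002]
force: [0.2, -0.4, 0.6]
width: 0.501
gripper_force: 0.0
```

Emit:
carry_out(
  commands=[
    [0,0,0,0,0,0,0],
    [0,0,0,0,0,0,0],
    [0,0,0,0,0,0,0],
    [0,0,0,0,0,0,0],
    [0,0,0,0,0,0,0],
  ],
  squeeze=40,
)

```text
clock: 21.05
position: [0.5926, 0.1337, 0.0705]
ee_rot: [0.067, 3.14, -0.004]
force: [-1.1, -7.1, 5.0]
width: 0.149
gripper_force: 40.0
```

```bash
python3 - <<'E'
from m import *
s=arm.observe();print(s['joints'].round(2))
E
```

```text
[ 0.34  0.83 -1.07  1.72  0.82  1.1   0.54]
```

Emit:
carry_out(
  commands=[
    [0,0,0,0,0,0,1],
    [0,0,0,0,0,0,1],
    [0,0,0,0,0,0,1],
    [0,0,0,0,0,0,1],
    [0,0,0,0,0,0,1],
    [0,0,0,0,0,0,1],
    [0,0,0,0,0,0,1],
  ],
)

```text
clock: 21.75
position: [0.5927, 0.1337, 0.0705]
ee_rot: [1.146, 2.924, -0.003]
force: [-0.7, -5.6, 5.2]
width: 0.151
gripper_force: 40.0
```

Emit:
carry_out(
  commands=[
    [0,0,0,0,0,0,1],
    [0,0,0,0,0,0,1],
    [0,0,0,0,0,0,1],
    [0,0,0,0,0,0,1],
    [0,0,0,0,0,0,1],
    [0,0,0,0,0,0,1],
    [0,0,0,0,0,0,0.5],
    [0,0,0,0,0,0,0],
  ],
)

```text
clock: 22.55
position: [0.5927, 0.1338, 0.0705]
ee_rot: [2.016, 2.407, -0.002]
force: [-0.7, -5.3, 5.5]
width: 0.148
gripper_force: 40.0
```

```bash
python3 - <<'E'
from m import *
s=arm.observe();R=Rn.from_rotvec(s['ee_rot']).as_matrix();print(s['joints'].round(2),s['ft_torque'],np.arctan2(R[1,0],R[0,0]))
E
```

```text
[ 0.19  0.7  -0.76  1.73  0.58  0.95 -0.64] [-1.20061026  0.07027084 -0.03364123] 1.747302277566726
```

Emit:
carry_out(
  commands=[
    [0.5,0,0,0,0,0,0],
    [0.5,0,0,0,0,0,0],
    [0.5,0,0,0,0,0,0],
    [0.5,0,0,-0.6,0,0,0],
    [0.5,0,0,-1,0,0,0],
    [0.5,0,0,-1,0,0,0.6],
    [0.5,0,0,-1,0,0,0.6],
    [0.5,0,0,-1,0,0,0.55],
  ],
)

```text
clock: 23.35
position: [0.5922, 0.1358, 0.1871]
ee_rot: [-2.219, -2.224, -0.002]
force: [0.0, -0.2, -0.9]
width: 0.5
gripper_force: 0.0
```

Emit:
carry_out(
  commands=[
    [0.5,0,0,-1,0,0,0],
    [0.5,0,0,-1,0,0,0],
    [0.5,0,0,-1,0,0,0],
    [0.5,0,0,-1,0,0,0],
    [0.5,-1,-0.5,-0.6,0,0,0],
    [0.5,-1,-0.5,0,0,0,0],
    [0.5,-1,-0.5,0,0,0,0],
    [0.5,-1,-0.5,0,0,0,0],
  ],
)

```text
clock: 24.15
position: [0.542, 0.0348, 0.3011]
ee_rot: [2.215, 2.227, 0.001]
force: [0.9, -0.9, 0.1]
width: 0.502
gripper_force: 0.0
```

Emit:
carry_out(
  commands=[
    [0.5,-1,-0.5,0,0,0,0],
    [0.5,-1,-0.5,0,0,0,0],
    [0.5,-1,-0.5,0,0,0,0],
    [0.5,-1,-0.5,0,0,0,0],
    [0.5,-1,-0.5,0,0,0,0],
    [0.5,-1,-0.5,0,0,0,0],
    [0.5,-1,-0.5,0,0,0,0],
    [0.5,0,0,0,0,0,0],
  ],
)

```text
clock: 24.95
position: [0.4544, -0.1436, 0.3006]
ee_rot: [2.222, 2.22, -0.003]
force: [0.3, 0.4, -0.4]
width: 0.506
gripper_force: 0.0
```

```bash
cat >> m.py <<'E'
def brush(im,s):
    W=cloud(im,s);X,Y,Z=W[...,0],W[...,1],W[...,2];h=cv2.cvtColor(im['pixels'],cv2.COLOR_RGB2HSV)
    m=((h[...,0]<8)|(h[...,0]>172))&(h[...,1]>140)&(X>.3)&(X<.55)&(Y<-.12)&(Y>-.4)&(Z>.12)
    P=W[m];print('brush n',len(P))
    for a,b in((.13,.16),(.16,.19),(.19,.22),(.228,.245)):
        Q=P[(P[:,2]>a)&(P[:,2]<b)]
        if len(Q)>5: print(a,len(Q),Q.mean(0).round(4),(Q[:,:2].min(0)+Q[:,:2].max(0)).round(4)/2,np.ptp(Q[:,:2],0).round(4))
def holder(im,s):
    W=cloud(im,s);X,Y,Z=W[...,0],W[...,1],W[...,2];h=cv2.cvtColor(im['pixels'],cv2.COLOR_RGB2HSV)
    m=(h[...,1]<60)&(X>.33)&(X<.48)&(Y<-.18)&(Y>-.33)&(Z>.076)&(Z<.084)
    P=W[m];r=np.hypot(*(P[:,:2]-np.median(P[:,:2],0)).T);P=P[r<.032]
    print('holder',len(P),P.min(0),P.max(0),circ(P),cv2.minEnclosingCircle((P[:,:2]*1000).astype(np.float32)))
E
python3 - <<'E'
from m import *
s=arm.observe();im=shot('wrist','w6.png');print(s['position'],s['ee_rot'],s['joints'].round(2));brush(im,s);holder(im,s)
E
```

```text
[ 0.45440329 -0.14361128  0.30057624] [ 2.22152899  2.22016545 -0.00266208] [ 0.9   0.23 -0.84  1.75  0.19  1.24  0.01]
brush n 576
0.13 147 [ 0.4085 -0.2525  0.1523] [ 0.40735 -0.25345] [0.0117 0.0074]
0.16 364 [ 0.4078 -0.2521  0.1757] [ 0.40745 -0.2536 ] [0.012  0.0079]
0.19 64 [ 0.4061 -0.251   0.1933] [ 0.4066  -0.25185] [0.0099 0.0042]
holder 229 [ 0.39941004 -0.24573441  0.07604972] [ 0.42754247 -0.23202901  0.08366916] (array([ 0.41191198, -0.24110136]), np.float64(0.008990582814029934)) ((413.6054992675781, -239.4161376953125), 15.302386283874512)
```

View pics/w6.png

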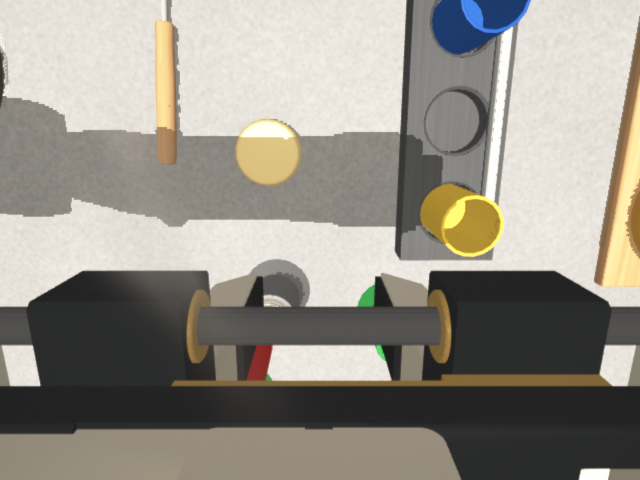

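Both beakers are in the rack, at (470,215) and (480,20), and the jaw bar is in. The brush handle, at (258,360), is half hidden by the gripper, so I'll move past it for a clear view.

Emit:
carry_out(
  commands=[
    [0.5,-0.9,-0.27,0,0,0,0],
    [0.5,-0.9,-0.27,0,0,0,0],
    [0.5,-0.9,-0.27,0,0,0,0],
    [0.5,-0.9,-0.27,0,0,0,0],
    [0.5,-0.9,-0.27,0,0,0,0],
    [0.5,-0.9,-0.27,0,0,0,0],
    [0.5,-0.9,-0.27,0,0,0,0],
    [0.5,0,0,0,0,0,0],
  ],
)

```text
clock: 25.8
position: [0.409, -0.3, 0.3002]
ee_rot: [2.22, 2.223, -0.0]
force: [-0.1, 0.9, -1.2]
width: 0.501
gripper_force: 0.0
```

```bash
python3 - <<'E'
from m import *
s=arm.observe();im=shot('wrist','w7.png');print(s['position'],s['ee_rot'],s['joints'].round(2));brush(im,s);holder(im,s)
E
```

```text
[ 0.40895767 -0.30000295  0.30020886] [ 2.21969557e+00  2.22275509e+00 -2.90408365e-04] [ 1.13  0.28 -0.76  1.7   0.2   1.25  0.33]
brush n 964
0.13 25 [ 0.4053 -0.2511  0.1521] [ 0.4049  -0.25165] [0.0117 0.0024]
0.16 49 [ 0.4059 -0.2517  0.1757] [ 0.4053  -0.25275] [0.0136 0.0046]
0.19 78 [ 0.4056 -0.2515  0.2057] [ 0.40545 -0.25295] [0.0138 0.005 ]
0.228 786 [ 0.4045 -0.2586  0.2345] [ 0.40445 -0.2588 ] [0.0172 0.0164]
holder 816 [ 0.37822194 -0.28160413  0.07614907] [ 0.43056528 -0.2330163   0.08240824] (array([ 0.40467784, -0.25877107]), np.float64(0.023648963509961776)) ((404.536376953125, -259.16912841796875), 26.84043312072754)
```

View pics/w7.png

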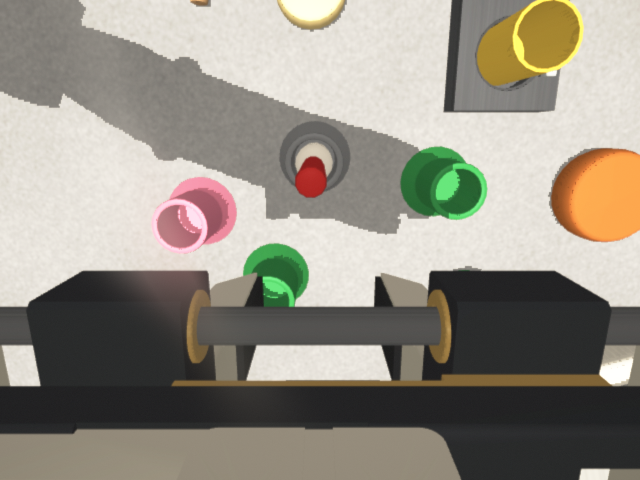

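The brush top is at (312,178), upright and centred in the grey holder at (315,155). I'll grip it now.

Emit:
carry_out(
  commands=[
    [0.5,0.85,-0.1,0,0,0,0],
    [0.5,0.8,-0.08,0,0,0,0],
    [0.5,0,0,0.5,0,0,0],
    [0.5,0,0,1,0,0,0],
    [0.5,0,0,1,0,0,0],
    [0.5,0,0,1,0,0,0],
    [0.5,0,0,1,0,0,0],
    [0.5,0,0,0.45,0,0,0],
  ],
)

```text
clock: 26.65
position: [0.4037, -0.2549, 0.1744]
ee_rot: [-2.213, -2.226, 0.001]
force: [-0.4, -0.0, 0.1]
width: 0.502
gripper_force: 0.0
```

Emit:
carry_out(
  commands=[
    [0,0,0,0,0,0,0],
    [0,0,0,0,0,0,0],
    [0,0,0,0,0,0,0],
    [0,0,0,0,0,0,0],
    [0,0,0,0,0,0,0],
  ],
  squeeze=35,
)

```text
clock: 27.15
position: [0.4052, -0.2571, 0.1771]
ee_rot: [2.216, 2.224, 0.0]
force: [0.3, -0.1, 4.6]
width: 0.193
gripper_force: 35.0
```

Emit:
carry_out(
  commands=[
    [0,0,0,-0.3,0,0,0],
    [0,0,0,-0.9,0,0,0],
    [0,0,0,-1,0,0,0],
    [0,0,0,-1,0,0,0],
    [0,0,0,-1,0,0,0],
    [0,0,0,-1,0,0,0],
  ],
)

```text
clock: 27.75
position: [0.4044, -0.2566, 0.3078]
ee_rot: [2.217, 2.226, -0.0]
force: [0.6, -0.3, 0.5]
width: 0.186
gripper_force: 35.0
```

Emit:
carry_out(
  commands=[
    [0,0.5,0.93,0,0,0,0],
    [0,0.5,0.93,0,0,0,0],
    [0,0.5,0.93,0,0,0,0],
    [0,0.5,0.93,0,0,0,0],
    [0,0.5,0.93,0,0,0,0],
    [0,0.5,0.93,0,0,0,0],
    [0,0.5,0.93,0,0,0,0],
    [0,0.5,0.93,0,0,0,0],
  ],
)

```text
clock: 28.55
position: [0.5909, -0.1556, 0.3066]
ee_rot: [-2.217, -2.225, 0.0]
force: [1.3, -0.6, -0.8]
width: 0.185
gripper_force: 35.0
```

Emit:
carry_out(
  commands=[
    [0,0,0,0,0,0,0],
    [0,0,0,0,0,0,0],
  ],
)

```text
clock: 28.75
position: [0.5901, -0.1557, 0.3062]
ee_rot: [-2.215, -2.226, 0.0]
force: [-0.7, -0.5, -0.9]
width: 0.19
gripper_force: 35.0
```

```bash
python3 - <<'E'
from m import *
s=arm.observe();im=shot('scene','s2.png');print(s['position'],s['ee_rot'],s['width'],s['joints'].round(2))
for n in('scene','top'):
    im=shot(n)
    for hue,b in(((18,35),(.5,.65,-.25,-.08)),((100,130),(.5,.65,-.05,.1))):
        try: rim(im,s,hue,b,.09,.12)
        except Exception: print(n,'none')
im=shot('scene');W=cloud(im);h=cv2.cvtColor(im['pixels'],cv2.COLOR_RGB2HSV)
p=s['position'];m=(np.hypot(W[...,0]-p[0],W[...,1]-p[1])<.035)&(W[...,2]>.125)&(W[...,2]<.30)
P=W[m]
for a in(.13,.15,.17,.19,.2,.225,.24,.26):
    Q=P[abs(P[:,2]-a)<.01]
    if len(Q)>3: print(a,len(Q),Q.mean(0).round(4))
E
```

```text
[ 0.59009978 -0.15573959  0.30620661] [-2.21544441e+00 -2.22643592e+00  2.84350584e-04] 0.19023251536412342 [ 0.68  0.47 -0.78  1.44  0.33  1.37 -0.11]
rim 75 0.10481709122992434 (array([ 0.59348499, -0.15908242]), np.float64(0.026251277304544823))
rim 77 0.10461336061593791 (array([0.59542996, 0.02722214]), np.float64(0.026050004450805013))
rim 48 0.10705741861903355 (array([ 0.59031833, -0.15865114]), np.float64(0.026365807039222637))
rim 66 0.10751686832653912 (array([0.59180863, 0.02772479]), np.float64(0.02595310982683445))
0.15 82 [ 0.6013 -0.1663  0.1497]
0.17 80 [ 0.6014 -0.1667  0.1699]
0.19 90 [ 0.6013 -0.166   0.1899]
0.2 94 [ 0.6014 -0.1663  0.2   ]
0.225 122 [ 0.5948 -0.1627  0.2197]
0.24 27 [ 0.5942 -0.1624  0.2406]
0.26 29 [ 0.596  -0.1636  0.2623]
```

View pics/s2.png

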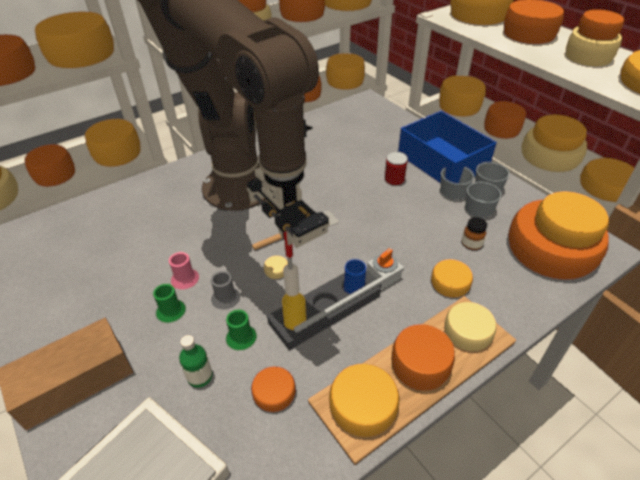

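The scene view shows the brush hanging upright over the whey beaker at (292,300), with the brine beaker at (354,275). Scrubbing the whey beaker now.

Emit:
carry_out(
  commands=[
    [0,-0.08,0.06,0.8,0,0,0],
    [0,0,0,1,0,0,0],
    [0,0,0,0.8,0,0,0],
    [0,0,0,0.8,0,0,0],
    [0,0,0,0.8,0,0,0],
    [0,0,0,0.6,0,0,0],
    [0,0,0,0,0,0,0],
    [0,0,0,0,0,0,0],
  ],
)

```text
clock: 29.75
position: [0.5918, -0.1583, 0.1868]
ee_rot: [2.217, 2.225, 0.0]
force: [-0.4, -0.6, 0.3]
width: 0.186
gripper_force: 35.0
```

Emit:
carry_out(
  commands=[
    [0,0,0,0,0,0,0],
    [0,0,0,-0.9,0,0,0],
    [0,0,0,-0.9,0,0,0],
    [0,0,0,-0.9,0,0,0],
    [0,0,0,0,0,0,0],
    [0,0,0,0,0,0,0],
  ],
)

```text
clock: 30.35
position: [0.5922, -0.158, 0.2546]
ee_rot: [2.216, 2.224, 0.001]
force: [0.4, -0.4, -0.9]
width: 0.189
gripper_force: 35.0
```

Emit:
carry_out(
  commands=[
    [0,0,0,0.9,0,0,0],
    [0,0,0,0.9,0,0,0],
    [0,0,0,0.9,0,0,0],
    [0,0,0,0.05,0,0,0],
    [0,0,0,0,0,0,0],
    [0,0,0,0,0,0,0],
    [0,0,0,0,0,0,0],
  ],
)

```text
clock: 31.05
position: [0.5922, -0.158, 0.186]
ee_rot: [2.216, 2.225, 0.001]
force: [0.3, -0.7, -0.7]
width: 0.19
gripper_force: 35.0
```

Emit:
carry_out(
  commands=[
    [0,0,0,-1,0,0,0],
    [0,0,0,-1,0,0,0],
    [0,0,0,-1,0,0,0],
    [0,0,0,-1,0,0,0],
    [0,0,0,-1,0,0,0],
    [0,0,0,0,0,0,0],
  ],
)

```text
clock: 31.65
position: [0.5935, -0.1576, 0.3145]
ee_rot: [2.213, 2.222, 0.006]
force: [0.2, 0.3, -1.1]
width: 0.193
gripper_force: 35.0
```

Emit:
carry_out(
  commands=[
    [0,0.93,0,0,0,0,0],
    [0,0.93,0,0,0,0,0],
    [0,0.93,0,0,0,0,0],
    [0,0.93,0,0,0,0,0],
    [0,0.93,0,0,0,0,0],
    [0,0.93,0,0,0,0,0],
    [0,0.93,0,0,0,0,0],
    [0,0.93,0,0,0,0,0],
  ],
)

```text
clock: 32.45
position: [0.5908, 0.0288, 0.3097]
ee_rot: [2.217, 2.226, -0.0]
force: [-0.6, -0.4, -0.5]
width: 0.185
gripper_force: 35.0
```

Emit:
carry_out(
  commands=[
    [0,0,0,0,0,0,0],
    [0,0,0,0,0,0,0],
  ],
)

```text
clock: 32.65
position: [0.5908, 0.0282, 0.3098]
ee_rot: [2.216, 2.227, -0.001]
force: [0.2, -0.7, -0.5]
width: 0.19
gripper_force: 35.0
```

```bash
python3 - <<'E'
from m import *
s=arm.observe();print(s['position'],s['ee_rot'],s['width'],s['joints'].round(2))
for n in('scene','top'):
    im=shot(n)
    for hue,b in(((18,35),(.5,.65,-.25,-.08)),((100,130),(.5,.65,-.05,.1))):
        try: rim(im,s,hue,b,.09,.12)
        except Exception: print(n,'none')
im=shot('scene');W=cloud(im)
p=s['position'];m=(np.hypot(W[...,0]-p[0],W[...,1]-p[1])<.035)&(W[...,2]>.125)&(W[...,2]<.30)
P=W[m];Q=P[(P[:,2]<.2)&(P[:,2]>.15)];print(Q.mean(0).round(4),len(Q))
E
```

```text
[0.5908469  0.02819387 0.30981108] [ 2.21560088e+00  2.22691346e+00 -6.24937246e-04] 0.1902881150202368 [ 0.41  0.44 -0.81  1.48  0.32  1.36 -0.42]
rim 90 0.10530071993604685 (array([ 0.59343231, -0.15927237]), np.float64(0.0264306256956832))
rim 62 0.10386427916902925 (array([0.59590209, 0.02744516]), np.float64(0.02595111106163631))
top none
rim 7 0.10610227072015423 (array([0.56789261, 0.03756228]), np.float64(0.0030522387603170104))
[0.6018 0.0155 0.1748] 191
```

Emit:
carry_out(
  commands=[
    [0,0.04,0.08,0.8,0,0,0],
    [0,0,0,1,0,0,0],
    [0,0,0,0.8,0,0,0],
    [0,0,0,0.8,0,0,0],
    [0,0,0,0.8,0,0,0],
    [0,0,0,0.7,0,0,0],
    [0,0,0,0,0,0,0],
    [0,0,0,0,0,0,0],
  ],
)

```text
clock: 33.6
position: [0.5932, 0.0283, 0.1877]
ee_rot: [-2.218, -2.225, 0.0]
force: [-0.3, 0.2, -0.3]
width: 0.193
gripper_force: 35.0
```

Emit:
carry_out(
  commands=[
    [0,0,0,0,0,0,0],
    [0,0,0,-0.9,0,0,0],
    [0,0,0,-0.9,0,0,0],
    [0,0,0,-0.9,0,0,0],
    [0,0,0,0,0,0,0],
    [0,0,0,0,0,0,0],
  ],
)

```text
clock: 34.2
position: [0.5935, 0.029, 0.2559]
ee_rot: [2.216, 2.224, 0.002]
force: [0.5, -0.3, -1.2]
width: 0.193
gripper_force: 35.0
```

Emit:
carry_out(
  commands=[
    [0,0,0,0.9,0,0,0],
    [0,0,0,0.9,0,0,0],
    [0,0,0,0.9,0,0,0],
    [0,0,0,0.05,0,0,0],
    [0,0,0,0,0,0,0],
    [0,0,0,0,0,0,0],
    [0,0,0,0,0,0,0],
  ],
)

```text
clock: 34.9
position: [0.5937, 0.0292, 0.1874]
ee_rot: [2.216, 2.225, 0.002]
force: [0.2, -0.3, -1.2]
width: 0.185
gripper_force: 35.0
```

Emit:
carry_out(
  commands=[
    [0,0,0,-1,0,0,0],
    [0,0,0,-1,0,0,0],
    [0,0,0,-1,0,0,0],
    [0,0,0,-1,0,0,0],
    [0,0,0,-1,0,0,0],
    [0,0,0,0,0,0,0],
  ],
)

```text
clock: 35.5
position: [0.5946, 0.03, 0.3157]
ee_rot: [2.214, 2.223, 0.009]
force: [0.6, 1.2, -0.1]
width: 0.189
gripper_force: 35.0
```

Emit:
carry_out(
  commands=[
    [0,-0.9,-0.6,0,0,0,0],
    [0,-0.9,-0.6,0,0,0,0],
    [0,-0.9,-0.6,0,0,0,0],
    [0,-0.9,-0.6,0,0,0,0],
    [0,-0.9,-0.6,0,0,0,0],
    [0,-0.9,-0.6,0,0,0,0],
  ],
)

```text
clock: 36.1
position: [0.5027, -0.1072, 0.3111]
ee_rot: [2.217, 2.226, -0.0]
force: [0.9, -0.6, 0.3]
width: 0.192
gripper_force: 35.0
```

Emit:
carry_out(
  commands=[
    [0,-0.9,-0.6,0,0,0,0],
    [0,-0.9,-0.6,0,0,0,0],
    [0,-0.9,-0.6,0,0,0,0],
    [0,-0.9,-0.6,0,0,0,0],
    [0,-0.9,-0.6,0,0,0,0],
    [0,-0.9,-0.6,0,0,0,0],
    [0,0,0,0,0,0,0],
    [0,0,0,0,0,0,0],
  ],
)

```text
clock: 36.9
position: [0.4138, -0.2419, 0.3112]
ee_rot: [2.219, 2.224, -0.0]
force: [-0.0, 0.2, -0.3]
width: 0.188
gripper_force: 35.0
```

```bash
python3 - <<'E'
from m import *
s=arm.observe();print(s['position'],s['ee_rot'],s['joints'].round(2))
for n in('scene','top'):
    im=shot(n)
    for hue,b in(((18,35),(.5,.65,-.25,-.08)),((100,130),(.5,.65,-.05,.1))):
        try: rim(im,s,hue,b,.09,.12)
        except Exception: print(n,'none')
E
```

```text
[ 0.41376744 -0.24192788  0.31116958] [ 2.21862780e+00  2.22407463e+00 -3.72596423e-05] [ 1.07  0.22 -0.77  1.73  0.16  1.26  0.26]
rim 99 0.10488725719184266 (array([ 0.59361551, -0.15924739]), np.float64(0.02616370192569829))
rim 73 0.10459306093411971 (array([0.59507654, 0.02708312]), np.float64(0.025920312351491906))
rim 90 0.10746010450310385 (array([ 0.59050389, -0.15853638]), np.float64(0.026149351545442553))
rim 75 0.10693362789608671 (array([0.59171993, 0.02779287]), np.float64(0.025920373941439586))
```

Emit:
carry_out(
  commands=[
    [0,-0.6,-0.36,0,0,0,0],
    [0,0,0,0.6,0,0,0],
    [0,0,0,0.6,0,0,0],
    [0,0,0,0.6,0,0,0],
    [0,0,0,0.3,0,0,0],
    [0,0,0,0,0,0,0],
    [0,0,0,0,0,0,0],
  ],
)

```text
clock: 37.7
position: [0.4057, -0.2564, 0.2592]
ee_rot: [2.216, 2.227, 0.001]
force: [-0.1, 0.5, -0.6]
width: 0.191
gripper_force: 35.0
```

Emit:
carry_out(
  commands=[
    [0,-0.02,-0.02,0.4,0,0,0],
    [0,0,0,0.4,0,0,0],
    [0,0,0,0.4,0,0,0],
    [0,0,0,0.4,0,0,0],
    [0,0,0,0,0,0,0],
  ],
)

```text
clock: 38.2
position: [0.4037, -0.257, 0.2171]
ee_rot: [-2.215, -2.224, 0.001]
force: [0.3, -0.6, -0.5]
width: 0.188
gripper_force: 35.0
```

Emit:
carry_out(
  commands=[
    [0,0,0,0.5,0,0,0],
    [0,0,0,0.5,0,0,0],
    [0,0,0,0.3,0,0,0],
    [0,0,0,0.15,0,0,0],
    [0,0,0,0,0,0,0],
    [0,0,0,0,0,0,0],
  ],
)

```text
clock: 38.8
position: [0.4049, -0.2573, 0.1827]
ee_rot: [2.217, 2.226, 0.0]
force: [0.1, 0.3, -1.3]
width: 0.191
gripper_force: 35.0
```

Emit:
carry_out(
  commands=[
    [0,0,0,0.12,0,0,0],
    [0,0,0,0.1,0,0,0],
    [0,0,0,0,0,0,0],
  ],
)

```text
clock: 39.1
position: [0.4045, -0.2573, 0.1768]
ee_rot: [-2.217, -2.226, 0.0]
force: [-0.7, -0.2, -1.4]
width: 0.19
gripper_force: 35.0
```

Emit:
carry_out(
  commands=[
    [0.5,0,0,0,0,0,0],
    [0.5,0,0,0,0,0,0],
    [0.5,0,0,0,0,0,0],
    [0.5,0,0,-0.5,0,0,0],
    [0.5,0,0,-1,0,0,0],
    [0.5,0,0,-1,0,0,0],
    [0.5,0,0,-1,0,0,0],
    [0.5,0,0,-1,0,0,0],
  ],
)

```text
clock: 39.9
position: [0.4047, -0.257, 0.2916]
ee_rot: [2.216, 2.226, 0.0]
force: [1.1, -1.4, 0.3]
width: 0.498
gripper_force: 0.0
```

Emit:
carry_out(
  commands=[
    [0.5,0.95,0.46,-0.5,0,0,0],
    [0.5,0.95,0.46,0,0,0,0],
    [0.5,0.95,0.46,0,0,0,0],
    [0.5,0.95,0.46,0,0,0,0],
    [0.5,0.95,0.46,0,0,0,0],
    [0.5,0.95,0.46,0,0,0,0],
    [0.5,0.95,0.46,0,0,0,0],
    [0.5,0.95,0.46,0,0,0,0],
  ],
)

```text
clock: 40.7
position: [0.4963, -0.0658, 0.3031]
ee_rot: [2.216, 2.225, 0.001]
force: [0.2, 0.2, 0.0]
width: 0.502
gripper_force: 0.0
```

Emit:
carry_out(
  commands=[
    [0.5,0.95,0.46,0,0,0,0],
    [0.5,0.95,0.46,0,0,0,0],
    [0.5,0.95,0.46,0,0,0,0],
    [0.5,0.95,0.46,0,0,0,0],
    [0.5,0.95,0.46,0,0,0,0],
    [0.5,0,0,0,0,0,0],
    [0.5,0,0,0,0,0,0],
  ],
)

```text
clock: 41.4
position: [0.5529, 0.0525, 0.3026]
ee_rot: [2.215, 2.227, 0.0]
force: [-0.1, -0.9, -0.1]
width: 0.499
gripper_force: 0.0
```

```bash
cat >> m.py <<'E'
def knob(im,s):
    W=cloud(im,s);X,Y,Z=W[...,0],W[...,1],W[...,2];h=cv2.cvtColor(im['pixels'],cv2.COLOR_RGB2HSV)
    k=(h[...,0]<16)&(h[...,1]>150)&(Z>.088)&(Y>.08)&(X>.55)&(Z<.11)
    P=W[k];print('knob',len(P),P.mean(0),cv2.minAreaRect((P[:,:2]*1000).astype(np.float32)))
E
python3 - <<'E'
from m import *
s=arm.observe();R=Rn.from_rotvec(s['ee_rot']).as_matrix();print(s['position'],np.arctan2(R[1,0],R[0,0]),s['joints'].round(2))
im=shot('wrist','w8.png');knob(im,s)
im=shot('top');brush(im,s);holder(im,s);rim(im,s,(18,35),(.5,.65,-.25,-.08),.09,.12)
im=shot('scene');brush(im,s)
E
```

```text
[0.55286211 0.05252917 0.30260056] 1.5761286657212619 [ 0.43  0.39 -0.86  1.58  0.3   1.31 -0.47]
knob 363 [0.59276282 0.13098809 0.09296326] ((592.525146484375, 134.15040588378906), (14.214113235473633, 40.725059509277344), 10.305580139160156)
brush n 69
0.19 8 [ 0.3984 -0.255   0.2054] [ 0.39875 -0.2551 ] [0.0034 0.0038]
0.228 56 [ 0.4035 -0.2583  0.2353] [ 0.4035 -0.2588] [0.0132 0.0154]
holder 5 [ 0.39461855 -0.2865087   0.07880195] [ 0.40127675 -0.28198124  0.08053154] (array([ 0.39816129, -0.2846691 ]), np.float64(0.0027895321270587714)) ((397.9476623535156, -285.129150390625), 3.6037185192108154)
rim 48 0.10708238262084459 (array([ 0.59082853, -0.15856153]), np.float64(0.026214942205979697))
brush n 176
0.13 35 [ 0.4137 -0.2616  0.148 ] [ 0.4136 -0.2617] [0.0069 0.011 ]
0.16 43 [ 0.4138 -0.2623  0.1751] [ 0.41345 -0.2616 ] [0.007  0.0119]
0.19 53 [ 0.4141 -0.2622  0.2052] [ 0.41395 -0.2618 ] [0.0073 0.0128]
0.228 35 [ 0.4095 -0.2607  0.2327] [ 0.409   -0.26035] [0.0167 0.0138]
```

View pics/w8.png

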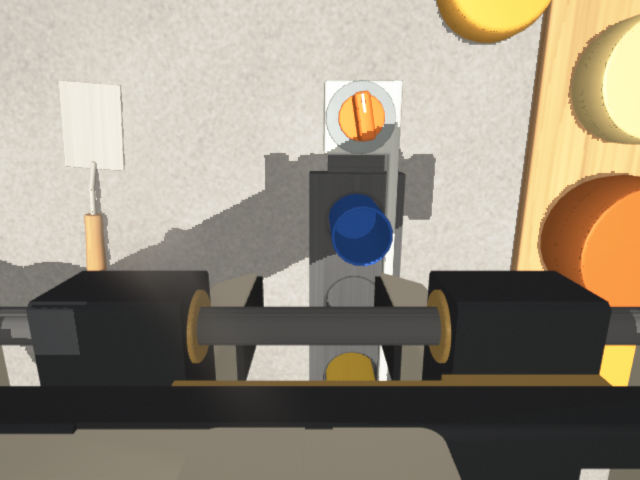

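The knob at (362,117) is still tight, and both beakers are seated. The brush stands upright in its holder with its top at 0.235 m. Next I'll grip the knob.

Emit:
carry_out(
  commands=[
    [0.5,0.82,0.4,0.3,0,0,0],
    [0.5,0.82,0.4,0.3,0,0,0],
    [0.5,0.82,0.4,0.3,0,0,0],
    [0.5,0.82,0.4,0.3,0,0,0],
    [0.5,0,0,1,0,0,-0.85],
    [0.5,0,0,1,0,0,-0.85],
    [0.5,0,0,1,0,0,0],
    [0.5,0,0,0,0,0,0],
  ],
)

```text
clock: 42.35
position: [0.591, 0.1317, 0.1939]
ee_rot: [-2.02, -2.402, 0.008]
force: [0.3, -0.7, -0.0]
width: 0.497
gripper_force: 0.0
```

```bash
python3 - <<'E'
from m import *
s=arm.observe();R=Rn.from_rotvec(s['ee_rot']).as_matrix();print(s['position'],np.arctan2(R[1,0],R[0,0]),s['joints'].round(2))
E
```

```text
[0.59102535 0.13171144 0.19392876] 1.7430850482930822 [ 0.24  0.57 -0.84  1.61  0.45  1.17 -0.53]
```

Emit:
carry_out(
  commands=[
    [0.5,0.08,0.06,0.9,0,0,0],
    [0.5,0,0,1,0,0,0],
    [0.5,0,0,1,0,0,0],
    [0.5,0,0,1,0,0,0],
    [0.5,0,0,0.6,0,0,0],
    [0.5,0,0,0.5,0,0,0],
    [0.5,0,0,0,0,0,0],
  ],
)

```text
clock: 43.05
position: [0.5935, 0.1359, 0.0713]
ee_rot: [-2.021, -2.405, 0.002]
force: [-0.4, -0.3, -0.5]
width: 0.499
gripper_force: 0.0
```

Emit:
carry_out(
  commands=[
    [0,0,0,0,0,0,0],
    [0,0,0,0,0,0,0],
    [0,0,0,0,0,0,0],
    [0,0,0,0,0,0,0],
    [0,0,0,0,0,0,0],
  ],
  squeeze=40,
)

```text
clock: 43.55
position: [0.5924, 0.1362, 0.0723]
ee_rot: [-2.019, -2.406, 0.004]
force: [-6.0, -1.6, 4.6]
width: 0.153
gripper_force: 40.0
```

Emit:
carry_out(
  commands=[
    [0,0,0,0,0,0,-1],
    [0,0,0,0,0,0,-1],
    [0,0,0,0,0,0,-1],
    [0,0,0,0,0,0,-1],
    [0,0,0,0,0,0,-1],
    [0,0,0,0,0,0,-1],
    [0,0,0,0,0,0,-1],
  ],
)

```text
clock: 44.25
position: [0.5909, 0.1354, 0.0722]
ee_rot: [-1.065, -2.952, 0.007]
force: [-13.0, -4.4, 12.9]
width: 0.147
gripper_force: 40.0
```

Emit:
carry_out(
  commands=[
    [0,0,0,0,0,0,-1],
    [0,0,0,0,0,0,-1],
    [0,0,0,0,0,0,-1],
    [0,0,0,0,0,0,-1],
    [0,0,0,0,0,0,-1],
    [0,0,0,0,0,0,-1],
    [0,0,0,0,0,0,-0.7],
    [0,0,0,0,0,0,0],
  ],
)

```text
clock: 45.05
position: [0.5903, 0.1338, 0.0722]
ee_rot: [-0.039, -3.135, 0.009]
force: [-15.6, -10.1, 18.8]
width: 0.152
gripper_force: 40.0
```

```bash
python3 - <<'E'
from m import *
s=arm.observe();R=Rn.from_rotvec(s['ee_rot']).as_matrix();print(s['position'],np.arctan2(R[1,0],R[0,0]),s['joints'].round(2))
E
```

```text
[0.5902835  0.13383096 0.0721886 ] 3.117001054365449 [ 0.34  0.84 -1.07  1.72  0.81  1.11  0.55]
```

Knob angle is about 0.02. I'll release it, rise, and check everything.

Emit:
carry_out(
  commands=[
    [0.5,0,0,0,0,0,0],
    [0.5,0,0,0,0,0,0],
    [0.5,0,0,0,0,0,0],
    [0.5,0,0,-0.6,0,0,0],
    [0.5,0,0,-1,0,0,0],
    [0.5,0,0,-1,0,0,0],
    [0.5,0,0,-1,0,0,0],
    [0.5,0,0,-1,0,0,0],
  ],
)

```text
clock: 45.85
position: [0.5938, 0.137, 0.1892]
ee_rot: [0.041, 3.141, 0.001]
force: [-0.2, -0.4, 0.3]
width: 0.503
gripper_force: 0.0
```

Emit:
carry_out(
  commands=[
    [0.5,0.9,0,-1,0,0,0],
    [0.5,0.9,0,-1,0,0,0],
    [0.5,0.9,0,-1,0,0,0],
    [0.5,0,0,0,0,0,0],
    [0.5,0,0,0,0,0,0],
  ],
)

```text
clock: 46.35
position: [0.5266, 0.1385, 0.2633]
ee_rot: [0.042, 3.139, -0.001]
force: [-0.4, -0.6, 0.3]
width: 0.5
gripper_force: 0.0
```

```bash
python3 - <<'E'
from m import *
s=arm.observe();print(s['position'],s['clock'],s['force'])
im=shot('scene','s3.png');brush(im,s);knob(im,s)
for n in('scene','top'):
    im=shot(n)
    for hue,b in(((18,35),(.5,.65,-.25,-.08)),((100,130),(.5,.65,-.05,.1))):
        try: rim(im,s,hue,b,.09,.12)
        except Exception: print(n,'none')
E
```

```text
[0.52656296 0.13845892 0.26333435] 46.35 [-0.39121785 -0.63115504  0.25835902]
brush n 181
0.13 37 [ 0.4138 -0.2614  0.1476] [ 0.41435 -0.26065] [0.0069 0.0126]
0.16 44 [ 0.4141 -0.2618  0.1756] [ 0.41455 -0.26145] [0.0074 0.0124]
0.19 52 [ 0.4137 -0.2618  0.2047] [ 0.41285 -0.26105] [0.0089 0.0138]
0.228 34 [ 0.409  -0.2608  0.2331] [ 0.40825 -0.2604 ] [0.0163 0.0145]
knob 1291 [0.80331295 0.52759519 0.09045136] ((762.3783569335938, 396.50567626953125), (603.6405639648438, 240.14300537109375), 77.87188720703125)
rim 94 0.10488161759924047 (array([ 0.59331583, -0.15918095]), np.float64(0.02627931874324788))
rim 90 0.10494828017252238 (array([0.59505833, 0.02732598]), np.float64(0.02622416673763812))
rim 94 0.10671835043540549 (array([ 0.59052495, -0.15850779]), np.float64(0.02613145094074278))
top none
```

View pics/s3.png

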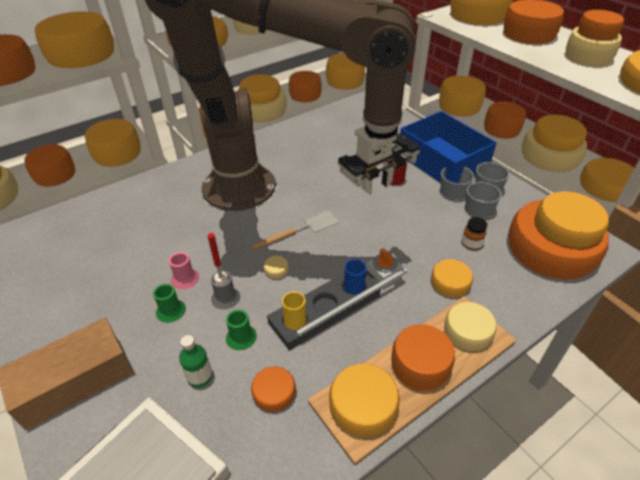

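The scene view shows the knob back along the rack's x at (386,258), and the beakers home at (294,310) and (354,275). The brush stands in its holder at (218,270), and the arm is clear. Handing in.

```bash
python3 -c "
from cell import arm
print(arm.sign_off())"
```

```text
the job is handed in; nothing more can be done
None
```

I handed the job in at about 46 s with the whey and brine beakers (no milk beaker was there) clamped, scrubbed in order and still home in the rack, the brush back in its holder and the knob turned back; the judge's verdict was not shown.

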